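# Line up amber jars by size from the bench tap

## Robot

A 6-joint arm with a two-finger parallel gripper is mounted at the origin on the work surface. World frame = base frame: x ahead of the robot, y to its left, z up, the work surface at z = 0. Lengths are in m, angles in degrees, forces in N, time in s.
With the tool pointing down it reaches from about 0.35 to 0.85 m from the base axis. Payload 8.1 kg.
Tool frame: the origin (TCP) lies at the very end of the fingers, on their centre line; the grasp point (between the pads) lies behind it (ctrl.grip_depth is the z of the grasp point in the tool frame, in m); z points along the fingers, y is the line along which they close (so a half turn about z gives the same grasp; the last joint's range is limited). The gripper opens to 93 mm and grips with 3 to 60 N. Pads are 15 mm wide; open, the fingers measure 128 mm over their backs; the gripper's body (75 mm by 188 mm) begins 65 mm behind the grasp point.
Start: joints at [-75.997, 7.471, 85.268, -0, 87.261, -4.893], TCP at [0.194, -0.568, 0.219] pointing down, gripper open.
Joint ranges: [-169.43, 169.43], [-51.17, 129.36], [1.28, 143.12], [-76.62, 256.62], [0, 156.53], [-152.29, 152.29]. Speed limits (degrees/s): [136.94, 136.94, 159.86, 180, 180, 180].

## Interface

Orientations are given as a 3x3 rotation matrix whose columns are the frame's x, y, z axes.
In Python, from plant import ctrl, get_image, get_calibration gives the robot as it stands.
- The arm moves only by the shell command python3 -m pendant 'ROWS'. ROWS is JSON, a list of rows, each an object of numbers: "dx", "dy", "dz": the shift along the tool's x, y, z scaled (see below); "yaw": the turn about the tool's z scaled (see below); "hand": the gripper's target within -1 to 1 (shut at 1, half-way at 0, fully open at -1). In form: [{"dx": .., "dy": .., "dz": .., "yaw": .., "hand": ..}, ...]. A call has 1 to 12 rows; each row is the pose to reach, as a shift and turn from the pose commanded when the call began, along the tool's axes at that moment, turning the shorter way round; what a row does not reach only later rows make up. The controller multiplies each number of a shift by 0.75 m and each number of a turn by 180 degrees. A row lasts 1/8 s, in which the tool goes at most 62.5 mm and 10.7 degrees, less where a joint would pass 70% of its speed; a pose out of reach is approached as far as the arm can. A call with a number of a shift or a turn outside -1 to 1 is refused whole. A call with a gripper value outside its range is refused whole. The fingers move at their own pace and stop on an object; the grip force is fixed at half the most. Time passes only in rows, so rows that repeat a pose let the fingers close. It gives the time, the measured TCP pose, the force, the opening and the grip force at its end, in the units of the state.
- ctrl.get_state(): the state, without advancing time (a new reading comes with each control period).
- get_image(name): name is "side" or "top"; returns the picture (480x640x3 uint8, red, green, blue); there is no depth.
- get_calibration(name): a dict with "fx", "fy", "cx", "cy" (pixels), "distortion" ([k1, k2, p1, p2, k3] as OpenCV has them; the pictures are not rectified), "world_from_camera" (4x4, takes a point from camera to world coordinates). Camera axes: x right, y down, z forward; pixel columns grow to the right and rows downward; lengths in m; the calibration is good to about 2 mm. A picture is of the moment at which its call begins. get_calibration takes no time and is no camera call.
- ctrl.close_job(): hands the job in; it is judged then, once.
The state is a dict: "t": time; "joint_pos": joint angles; "joint_velocities": joint speeds; "effort": joint torques, N m; "tcp_pos": TCP position; "eef_rot": TCP orientation; "contact_force": force on the tool from outside, world axes, zero at the start; "wrist_torque": the same for the moment, N m; "finger_gap": opening from 0.0 (shut) to 1.0 (fully open); "grasp_force": force on a finger pad.
Only numpy, scipy, OpenCV 4.12 (cv2) and the standard library are available. Lean on these libraries where they do the work, as an engineer would, in place of code of your own. Each camera call takes 0.05 s, during which the arm holds its last target. There are 200 camera calls.

## Task

Line up the four amber jars on the four black rubber pads of the white board in order of size, the smallest on the pad next to the brass tap and the largest on the pad farthest from it, so that the tap stays within easy reach. Stand each jar upright in the middle of its pad, lid up; they are glass, so set them down gently and do not drop or knock any over.

Things in the scene. Friction and masses are not known exactly. Their poses are not given: they have to be found in the camera images.
- jar_1_center (a point): The smallest and shortest of four straight-sided cylindrical amber glass jars with flat white screw lids (the lid, 14 mm high and 4 mm narrower than the glass, is the top of the jar): 32 mm in diameter, 52 mm high with its lid, standing upright on the bench. The point is the jar's centre, half-way up (26 mm above its underside); z is up along the jar. Loose, 60 g give or take a third.
- jar_2_center (a point): The second smallest of four straight-sided cylindrical amber glass jars with flat white screw lids (the lid, 14 mm high and 4 mm narrower than the glass, is the top of the jar): 40 mm in diameter, 68 mm high with its lid, standing upright on the bench. The point is the jar's centre, half-way up (34 mm above its underside); z is up along the jar. Loose, 100 g give or take a third.
- jar_3_center (a point): The second largest of four straight-sided cylindrical amber glass jars with flat white screw lids (the lid, 14 mm high and 4 mm narrower than the glass, is the top of the jar): 48 mm in diameter, 84 mm high with its lid, standing upright on the bench. The point is the jar's centre, half-way up (42 mm above its underside); z is up along the jar. Loose, 170 g give or take a third.
- jar_4_center (a point): The largest and tallest of four straight-sided cylindrical amber glass jars with flat white screw lids (the lid, 14 mm high and 4 mm narrower than the glass, is the top of the jar): 58 mm in diameter, 100 mm high with its lid, standing upright on the bench. The point is the jar's centre, half-way up (50 mm above its underside); z is up along the jar. Loose, 270 g give or take a third.
- pad_a: One of four identical flat round black rubber pads, 68 mm in diameter, fixed in one row along a low white board, their centres about 90 mm apart. Any of the four names can be at any place in the row. The origin is the centre of the pad's underside, on the board's top; the pad is 3 mm thick, so a jar on it stands 3 mm above this point (15 mm above the bench).
- pad_b: One of four identical flat round black rubber pads, 68 mm in diameter, fixed in one row along a low white board, their centres about 90 mm apart. Any of the four names can be at any place in the row. The origin is the centre of the pad's underside, on the board's top; the pad is 3 mm thick, so a jar on it stands 3 mm above this point (15 mm above the bench).
- pad_c: One of four identical flat round black rubber pads, 68 mm in diameter, fixed in one row along a low white board, their centres about 90 mm apart. Any of the four names can be at any place in the row. The origin is the centre of the pad's underside, on the board's top; the pad is 3 mm thick, so a jar on it stands 3 mm above this point (15 mm above the bench).
- pad_d: One of four identical flat round black rubber pads, 68 mm in diameter, fixed in one row along a low white board, their centres about 90 mm apart. Any of the four names can be at any place in the row. The origin is the centre of the pad's underside, on the board's top; the pad is 3 mm thick, so a jar on it stands 3 mm above this point (15 mm above the bench).
- tap: Brass bench tap fixed at one end (either end) of the white board, in line with the pads: a 40 mm round foot and a column 92 mm high in all with a black cross bar on top and a spout pointing to the robot's side. About 105 mm from the middle of the nearest pad. The origin is the centre of the foot's underside, on the board's top. The opposite end of the board has only a low steel blanking disc.
- board: The low white board that bears the pads and the tap: 580 mm long (its y axis, roughly left-right for the robot), 90 mm wide, 12 mm high, fixed to the bench. The origin is the centre of its underside.
Not all that is in view belongs to the job. What is shaped like the part that bears jar_3_center but blue is not meant.

How it is judged:
By the outcome, as a careful person would: the job done as asked, in the order asked, and still so for the second after the job is handed in, with the robot touching nothing.
It also fails if it takes over 109 s, if anything falls off the work surface, if the arm or the gripper's body presses on something with over 40 N, if the wrist force passes 120 N, or if a joint passes its speed limit or range.

## Working session

There is one attempt and no reset: what is moved stays moved. The work goes in short steps, Python scripts to look and compute and a shell command to move; the robot and the scene stay as the last step left them, time stands still between calls to the robot, and variables do not carry over. Pictures are saved under pics/ and viewed, at most 14 in all, crops included, and the job is handed in when it is done.

```bash
ls; mkdir -p pics
python3 - <<'E'
from plant import ctrl,get_image,get_calibration
import cv2
for n in("top","side"):
    cv2.imwrite(f"pics/{n}0.png",get_image(n)[:,:,::-1])
    c=get_calibration(n);print(n,c)
s=ctrl.get_state();print(s,ctrl.grip_depth)
E
```

```text
pics
top {'fx': 521.1840906420152, 'fy': 521.1840906420152, 'cx': 325.5525066402109, 'cy': 234.18825782542416, 'distortion': array([-0.04646561,  0.        ,  0.        ,  0.        ,  0.        ]), 'world_from_camera': array([[-0.04127327, -0.97872303,  0.20099193,  0.32865195],
       [-0.99914462,  0.03991459, -0.01080959, -0.04437026],
       [ 0.00255708, -0.20126615, -0.97953326,  0.96489717],
       [ 0.        ,  0.        ,  0.        ,  1.        ]])}
side {'fx': 516.026765654165, 'fy': 516.026765654165, 'cx': 321.0216476277506, 'cy': 244.9083329885146, 'distortion': array([0.01525386, 0.        , 0.        , 0.        , 0.        ]), 'world_from_camera': array([[-0.83817252, -0.35544419,  0.41367409,  0.14025899],
       [-0.54507805,  0.57218148, -0.61277914,  0.50254277],
       [-0.01888787, -0.7390993 , -0.67333162,  0.63017475],
       [ 0.        ,  0.        ,  0.        ,  1.        ]])}
{'t': 0.1, 'joint_pos': array([-7.59963107e+01,  7.50898137e+00,  8.53223024e+01,  1.11601836e-03,
        8.72614693e+01, -4.89218044e+00]), 'joint_velocities': array([ 0.08506106, -0.09982997, -0.12182672,  0.07979971,  0.08411859,
       -0.03798116]), 'effort': array([ 9.64734245e-04, -5.61344647e+01, -4.93093407e+01,  7.69859855e-02,
        2.91355076e-02, -6.44617467e-05]), 'tcp_pos': array([ 0.19422401, -0.56716207,  0.21771817]), 'eef_rot': array([[ 9.46109042e-01,  3.23848022e-01, -3.72857435e-04],
       [ 3.23848198e-01, -9.46107744e-01,  1.57544106e-03],
       [ 1.57440164e-04, -1.61128824e-03, -9.99998689e-01]]), 'contact_force': array([-0.66204551,  0.1743181 , -0.01776954]), 'wrist_torque': array([-0.03346534, -0.01420416, -0.00019705]), 'grasp_force': 0.0, 'finger_gap': 1.0031163347151015} -0.0188
```

View pics/top0.png

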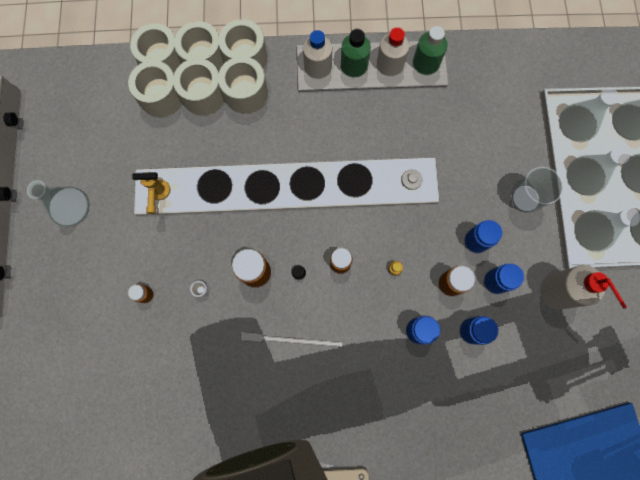

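View pics/side0.png

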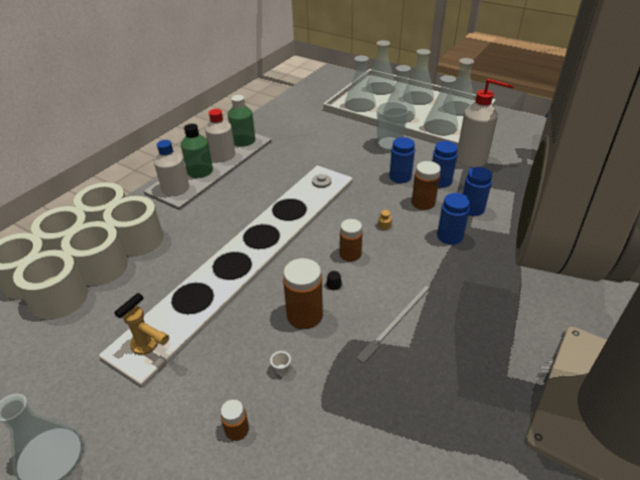

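The amber jars in the top view are at (138,293), (250,265), (341,258) and (459,280). The blue ones at (424,330), (484,236), (507,278) and (481,330) are not meant. The tap is at the left end (155,190) and the blanking disc at (412,180). Next I'll measure the lids and pads and confirm them in one crop.

```bash
cat > h.py <<'E'
import numpy as np,cv2
from plant import ctrl,get_image,get_calibration
def ray(n,p):
    c=get_calibration(n);K=np.array([[c['fx'],0,c['cx']],[0,c['fy'],c['cy']],[0,0,1]])
    u=cv2.undistortPoints(np.array([[p]],float),K,np.array(c['distortion']))[0,0]
    T=c['world_from_camera'];return T[:3,3],T[:3,:3]@np.array([u[0],u[1],1])
def plane(n,p,z):
    o,d=ray(n,p);return o+d*(z-o[2])/d[2]
def tri(a,b):
    (o,d),(q,e)=ray("top",a),ray("side",b);s=np.linalg.lstsq(np.c_[d,-e],q-o,rcond=None)[0]
    A,B=o+d*s[0],q+e*s[1];return (A+B)/2,np.linalg.norm(A-B)
def blob(img,m,x,y,r):
    w=np.zeros(m.shape,np.uint8);w[max(0,y-r):y+r,max(0,x-r):x+r]=1
    n,l,st,ce=cv2.connectedComponentsWithStats((m&(w>0)).astype(np.uint8))
    i=1+np.argmax(st[1:,4]);return ce[i],st[i]
def white(im):
    h=cv2.cvtColor(im,cv2.COLOR_RGB2HSV);return (h[...,2]>135)&(h[...,1]<70)
def dark(im): return im.max(2)<45
H=[.052,.068,.084,.100]
E
python3 - <<'E'
from h import *
t=get_image("top");s=get_image("side")
T=[(138,293),(341,258),(459,280),(250,265)];S=[(233,412),(350,230),(427,172),(302,275)]
for i in range(4):
    a,sa=blob(t,white(t),*T[i],28);b,sb=blob(s,white(s),*S[i],26)
    print(i+1,a,sa[2:],b,sb[2:],plane("top",a,H[i]-.007).round(4),plane("side",b,H[i]-.007).round(4),tri(a,b))
for p in[(214,186),(262,187),(307,183),(354,180)]:
    a,sa=blob(t,dark(t),*p,26);print('pad',a,sa,plane("top",a,.015).round(4))
for p in[(484,236),(507,278),(424,330),(481,330)]:print('blue',plane("top",p,.077).round(3))
print('tap foot',plane("top",(162,190),.015))
cv2.imwrite("pics/crop.png",cv2.resize(t[220:350,110:530,::-1],(798,247)))
E
```

```text
1 [134.82989691 291.79381443] [ 16  16 194] [231.34383202 408.5984252 ] [ 23  21 381] [0.427  0.2875 0.045 ] [0.4293 0.2843 0.045 ] (array([0.42677633, 0.28596772, 0.04959035]), np.float64(0.0004927625639117669))
2 [341.12538226 257.26605505] [ 21  21 327] [350.91119691 224.74131274] [ 23  15 259] [ 0.4717 -0.0799  0.061 ] [ 0.4744 -0.0853  0.061 ] (array([ 0.47100961, -0.07965253,  0.06651218]), np.float64(0.0003930952977328724))
3 [462.18128655 277.92982456] [ 26  26 513] [427.48880597 166.90671642] [ 24  15 268] [ 0.4247 -0.2854  0.077 ] [ 0.4284 -0.2911  0.077 ] (array([ 0.42483008, -0.28366606,  0.08238135]), np.float64(0.001550833810337321))
4 [247.55470738 264.3956743 ] [ 32  32 786] [301.73058252 270.48300971] [ 39  28 824] [0.4609 0.0798 0.093 ] [0.464  0.0753 0.093 ] (array([0.46048991, 0.07926223, 0.09806662]), np.float64(0.000826383585651418))
pad [214.15114873 185.79927449] [198 170  33  32 827] [0.626  0.1528 0.015 ]
pad [261.89392133 186.64481526] [246 171  33  32 839] [0.6205 0.062  0.015 ]
pad [306.89891697 182.9253911 ] [291 167  33  32 831] [ 0.6243 -0.0235  0.015 ]
pad [354.27316486 179.73525872] [338 164  33  32 831] [ 0.627  -0.1138  0.015 ]
blue [ 0.496 -0.331  0.077]
blue [ 0.421 -0.363  0.077]
blue [ 0.34  -0.213  0.077]
blue [ 0.335 -0.309  0.077]
tap foot [0.62194977 0.25237005 0.015     ]
```

View pics/crop.png

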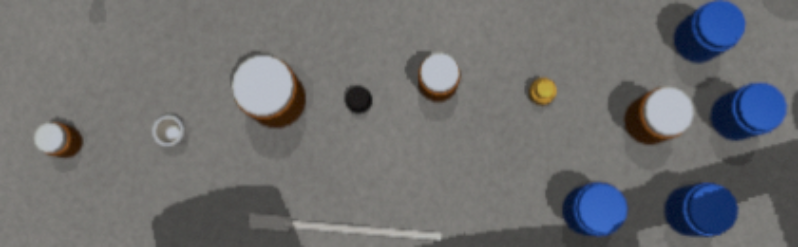

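The crop confirms it: four amber jars with white lids, growing in size from (50,138) to (440,75), (668,112) and (264,86). All four blue ones stay put. I start with jar 3, closing the fingers along world x.

```bash
cat >> h.py <<'E'
def go(x,y,z,ang=90):
    s=ctrl.get_state();R=s['eef_rot'];d=R.T@(np.array([x,y,z])-s['tcp_pos'])/.75
    a=np.degrees(np.arctan2(R[1,0],R[0,0]));yw=-((ang-a+180)%360-180)/180
    print('scaled d',d.round(4),'yaw',round(yw,4),'tcp',s['tcp_pos'].round(4),'gap',round(float(s['finger_gap']),3),'gf',round(float(s['grasp_force']),1),'F',s['contact_force'].round(1),'t',round(s['t'],2))
E
python3 -c "
from h import *
go(.4248,-.2837,.16)"
python3 -m pendant '[{"dx":0.413,"dy":-0.258,"dz":0.08,"yaw":-0.395,"hand":-0.4},{"dx":0.413,"dy":-0.258,"dz":0.08,"yaw":-0.395,"hand":-0.4},{"dx":0.413,"dy":-0.258,"dz":0.08,"yaw":-0.395,"hand":-0.4},{"dx":0.413,"dy":-0.258,"dz":0.08,"yaw":-0.395,"hand":-0.4},{"dx":0.413,"dy":-0.258,"dz":0.08,"yaw":-0.395,"hand":-0.4},{"dx":0.413,"dy":-0.258,"dz":0.08,"yaw":-0.395,"hand":-0.4},{"dx":0.413,"dy":-0.258,"dz":0.08,"yaw":-0.395,"hand":-0.4},{"dx":0.413,"dy":-0.258,"dz":0.08,"yaw":-0.395,"hand":-0.4},{"dx":0.413,"dy":-0.258,"dz":0.08,"yaw":-0.395,"hand":-0.4},{"dx":0.413,"dy":-0.258,"dz":0.08,"yaw":-0.395,"hand":-0.4},{"dx":0.413,"dy":-0.258,"dz":0.08,"yaw":-0.395,"hand":-0.4}]'
python3 - <<'E'
from h import *
go(.4248,-.2837,.03)
a,b=get_image("top"),get_image("side")
cv2.imwrite("pics/a.png",np.hstack([a[200:380,360:560,::-1],b[60:240,340:540,::-1]]).repeat(2,0).repeat(2,1)[:600,:800])
E
```

```text
scaled d [ 0.4133 -0.2581  0.0777] yaw -0.395 tcp [ 0.1943 -0.5673  0.218 ] gap 1.002 gf 0.0 F [ 0.3 -0.  -0.6] t 0.2
t: 1.58
tcp_pos: [0.4244, -0.2848, 0.1587]
eef_rot: [[0.002, 1.0, 0.0], [1.0, -0.002, -0.0], [-0.0, 0.0, -1.0]]
contact_force: [-0.7, 0.1, 0.2]
finger_gap: 0.7
grasp_force: 0.0
scaled d [0.0016 0.0005 0.1716] yaw -0.0006 tcp [ 0.4244 -0.2848  0.1587] gap 0.7 gf 0.0 F [-0.7  0.1  0.2] t 1.57
```

View pics/a.png

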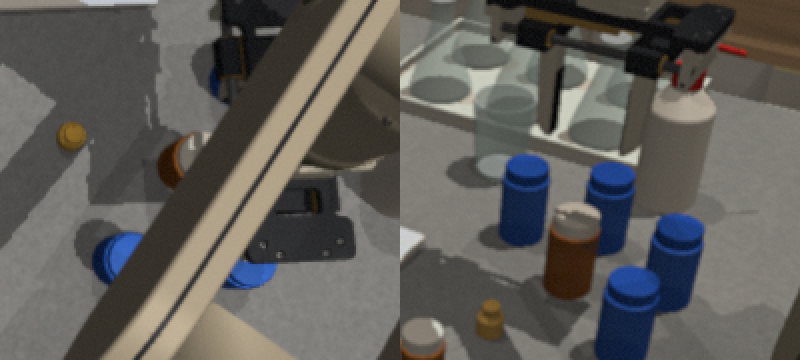

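The side view shows the open fingers above the amber jar at about (570,250) in the crop, clear of the blue ones. I'll descend, grip and lift.

```bash
python3 -m pendant '[{"dx":0.0015,"dz":0.05,"hand":-0.4},{"dx":0.0015,"dz":0.1,"hand":-0.4},{"dx":0.0015,"dz":0.14,"hand":-0.4},{"dx":0.0015,"dz":0.16,"hand":-0.4},{"dx":0.0015,"dz":0.17,"hand":-0.4},{"dx":0.0015,"dz":0.17,"hand":-0.4},{"dx":0.0015,"dz":0.17,"hand":1},{"dx":0.0015,"dz":0.17,"hand":1},{"dx":0.0015,"dz":0.17,"hand":1},{"dx":0.0015,"dz":0.17,"hand":1}]'
python3 -m pendant '[{"dz":-0.01,"hand":1},{"dz":-0.04,"hand":1},{"dz":-0.08,"hand":1},{"dz":-0.13,"hand":1},{"dz":-0.17,"hand":1},{"dz":-0.19,"hand":1},{"dz":-0.2,"hand":1},{"dz":-0.2,"hand":1}]'
python3 - <<'E'
from h import *
go(.6243,-.0235,.18)
E
```

```text
scaled d [ 0.3485  0.2659 -0.0284] yaw -0.0004 tcp [ 0.4245 -0.2846  0.1587] gap 0.702 gf 0.0 F [-0.   0.2 -0.1] t 1.68invalid input
invalid input
```

The rows need all five fields.

```bash
python3 -m pendant '[{"dx":0.0015,"dy":0,"dz":0.05,"yaw":0,"hand":-0.4},{"dx":0.0015,"dy":0,"dz":0.1,"yaw":0,"hand":-0.4},{"dx":0.0015,"dy":0,"dz":0.14,"yaw":0,"hand":-0.4},{"dx":0.0015,"dy":0,"dz":0.16,"yaw":0,"hand":-0.4},{"dx":0.0015,"dy":0,"dz":0.17,"yaw":0,"hand":-0.4},{"dx":0.0015,"dy":0,"dz":0.17,"yaw":0,"hand":-0.4},{"dx":0.0015,"dy":0,"dz":0.17,"yaw":0,"hand":1},{"dx":0.0015,"dy":0,"dz":0.17,"yaw":0,"hand":1},{"dx":0.0015,"dy":0,"dz":0.17,"yaw":0,"hand":1},{"dx":0.0015,"dy":0,"dz":0.17,"yaw":0,"hand":1}]'
python3 -m pendant '[{"dx":0,"dy":0,"dz":-0.01,"yaw":0,"hand":1},{"dx":0,"dy":0,"dz":-0.04,"yaw":0,"hand":1},{"dx":0,"dy":0,"dz":-0.08,"yaw":0,"hand":1},{"dx":0,"dy":0,"dz":-0.13,"yaw":0,"hand":1},{"dx":0,"dy":0,"dz":-0.17,"yaw":0,"hand":1},{"dx":0,"dy":0,"dz":-0.19,"yaw":0,"hand":1},{"dx":0,"dy":0,"dz":-0.2,"yaw":0,"hand":1},{"dx":0,"dy":0,"dz":-0.2,"yaw":0,"hand":1}]'
python3 - <<'E'
from h import *
go(.6243,-.0235,.18)
E
```

```text
t: 2.92
tcp_pos: [0.4252, -0.2837, 0.0321]
eef_rot: [[0.0, 1.0, 0.001], [1.0, -0.0, -0.001], [-0.001, 0.001, -1.0]]
contact_force: [-2.8, 0.5, 4.9]
finger_gap: 0.509
grasp_force: 30.0
t: 3.92
tcp_pos: [0.4246, -0.283, 0.1806]
eef_rot: [[0.0, 1.0, -0.0], [1.0, -0.0, 0.0], [0.0, -0.0, -1.0]]
contact_force: [-0.7, 0.1, -1.8]
finger_gap: 0.504
grasp_force: 30.0
scaled d [0.346  0.2663 0.0008] yaw -0.0 tcp [ 0.4246 -0.283   0.1806] gap 0.504 gf 30.0 F [-0.7  0.1 -1.8] t 3.92
```

```bash
python3 -m pendant '[{"dx":0.02,"dy":0.015,"dz":0,"yaw":0,"hand":1},{"dx":0.07,"dy":0.054,"dz":0,"yaw":0,"hand":1},{"dx":0.13,"dy":0.1,"dz":0,"yaw":0,"hand":1},{"dx":0.19,"dy":0.146,"dz":0,"yaw":0,"hand":1},{"dx":0.25,"dy":0.192,"dz":0,"yaw":0,"hand":1},{"dx":0.3,"dy":0.231,"dz":0,"yaw":0,"hand":1},{"dx":0.33,"dy":0.254,"dz":0.02,"yaw":0,"hand":1},{"dx":0.346,"dy":0.266,"dz":0.06,"yaw":0,"hand":1},{"dx":0.346,"dy":0.266,"dz":0.1,"yaw":0,"hand":1},{"dx":0.346,"dy":0.266,"dz":0.12,"yaw":0,"hand":1},{"dx":0.346,"dy":0.266,"dz":0.12,"yaw":0,"hand":1},{"dx":0.346,"dy":0.266,"dz":0.12,"yaw":0,"hand":1}]'
python3 - <<'E'
from h import *
go(.6243,-.0235,.047)
for n in("top","side"):cv2.imwrite(f"pics/{n}1.png",get_image(n)[:,:,::-1])
E
```

```text
t: 5.42
tcp_pos: [0.625, -0.0238, 0.0924]
eef_rot: [[0.0, 1.0, 0.002], [1.0, -0.0, -0.0], [-0.0, 0.002, -1.0]]
contact_force: [0.2, 0.4, -1.7]
finger_gap: 0.509
grasp_force: 30.0
scaled d [ 0.0004 -0.001   0.0606] yaw -0.0001 tcp [ 0.625  -0.0238  0.0924] gap 0.509 gf 30.0 F [ 0.2  0.4 -1.7] t 5.42
```

View pics/side1.png

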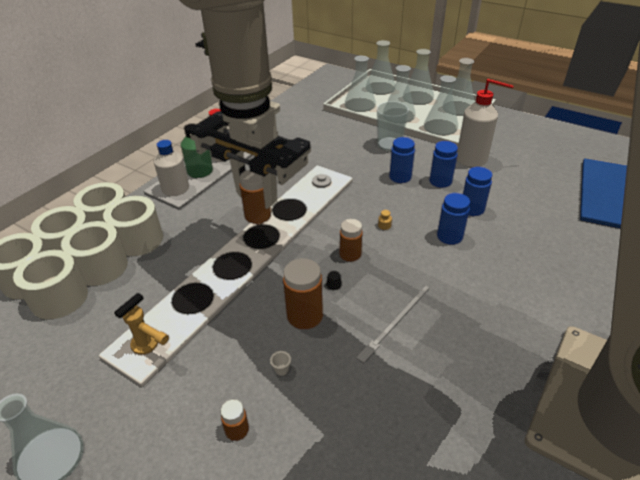

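Jar 3 hangs upright at (256,198), over the third pad at (262,236). I'll lower it slowly.

```bash
python3 -m pendant '[{"dx":0,"dy":-0.001,"dz":0.02,"yaw":0,"hand":1},{"dx":0,"dy":-0.001,"dz":0.04,"yaw":0,"hand":1},{"dx":0,"dy":-0.001,"dz":0.05,"yaw":0,"hand":1},{"dx":0,"dy":-0.001,"dz":0.055,"yaw":0,"hand":1},{"dx":0,"dy":-0.001,"dz":0.058,"yaw":0,"hand":1},{"dx":0,"dy":-0.001,"dz":0.06,"yaw":0,"hand":1},{"dx":0,"dy":-0.001,"dz":0.06,"yaw":0,"hand":1}]'
```

```text
t: 6.4
tcp_pos: [0.6239, -0.0237, 0.0471]
eef_rot: [[0.0, 1.0, 0.001], [1.0, -0.0, -0.0], [-0.0, 0.001, -1.0]]
contact_force: [-2.3, -0.7, 4.4]
finger_gap: 0.512
grasp_force: 30.0
```

```bash
python3 -m pendant '[{"dx":0,"dy":0,"dz":0,"yaw":0,"hand":-0.4},{"dx":0,"dy":0,"dz":0,"yaw":0,"hand":-0.4},{"dx":0,"dy":0,"dz":0,"yaw":0,"hand":-0.4},{"dx":0,"dy":0,"dz":-0.03,"yaw":0,"hand":-0.4},{"dx":0,"dy":0,"dz":-0.08,"yaw":0,"hand":-0.4},{"dx":0,"dy":0,"dz":-0.13,"yaw":0,"hand":-0.4},{"dx":-0.02,"dy":-0.05,"dz":-0.15,"yaw":0,"hand":-0.4},{"dx":-0.045,"dy":-0.12,"dz":-0.15,"yaw":0,"hand":-0.4},{"dx":-0.075,"dy":-0.18,"dz":-0.15,"yaw":0,"hand":-0.4},{"dx":-0.075,"dy":-0.204,"dz":-0.13,"yaw":0,"hand":-0.4},{"dx":-0.075,"dy":-0.204,"dz":-0.11,"yaw":0,"hand":-0.4},{"dx":-0.075,"dy":-0.204,"dz":-0.11,"yaw":0,"hand":-0.4}]'
python3 - <<'E'
from h import *
go(.471,-.0797,.017)
b=get_image("side")
cv2.imwrite("pics/b.png",cv2.resize(b[100:300,180:440,::-1],(780,600)))
E
```

```text
t: 7.9
tcp_pos: [0.4701, -0.0795, 0.1273]
eef_rot: [[-0.0, 1.0, -0.002], [1.0, 0.0, 0.001], [0.001, -0.002, -1.0]]
contact_force: [-0.1, -0.0, 0.6]
finger_gap: 0.7
grasp_force: 0.0
scaled d [-0.0003  0.0015  0.1471] yaw 0.0 tcp [ 0.4701 -0.0795  0.1273] gap 0.7 gf 0.0 F [-0.1 -0.   0.6] t 7.9
```

View pics/b.png

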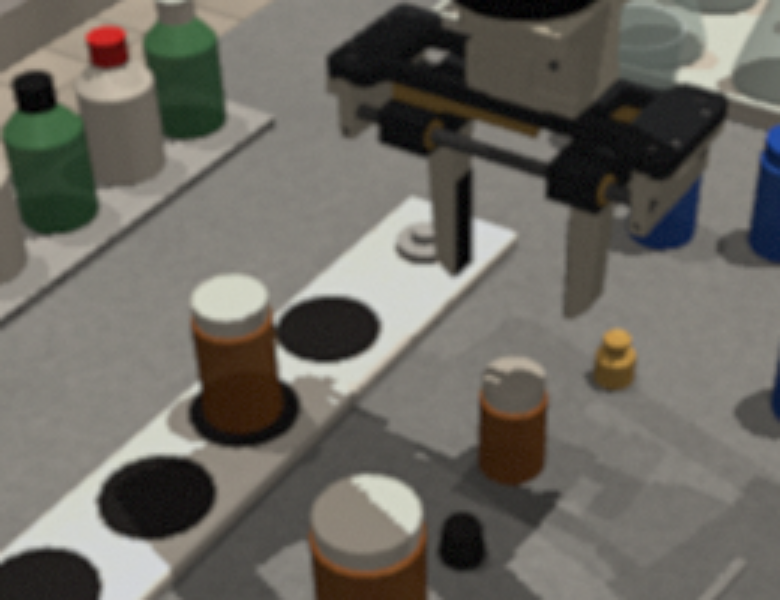

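Jar 3 stands upright in the middle of its pad, at (240,355) in the crop. The fingers straddle jar 2, at (512,420).

```bash
python3 -m pendant '[{"dx":0,"dy":0.001,"dz":0.04,"yaw":0,"hand":-0.4},{"dx":0,"dy":0.001,"dz":0.09,"yaw":0,"hand":-0.4},{"dx":0,"dy":0.001,"dz":0.12,"yaw":0,"hand":-0.4},{"dx":0,"dy":0.001,"dz":0.14,"yaw":0,"hand":-0.4},{"dx":0,"dy":0.001,"dz":0.147,"yaw":0,"hand":-0.4},{"dx":0,"dy":0.001,"dz":0.147,"yaw":0,"hand":-0.4},{"dx":0,"dy":0.001,"dz":0.147,"yaw":0,"hand":1},{"dx":0,"dy":0.001,"dz":0.147,"yaw":0,"hand":1},{"dx":0,"dy":0.001,"dz":0.147,"yaw":0,"hand":1},{"dx":0,"dy":0.001,"dz":0.147,"yaw":0,"hand":1}]'
python3 -m pendant '[{"dx":0,"dy":0,"dz":-0.01,"yaw":0,"hand":1},{"dx":0,"dy":0,"dz":-0.04,"yaw":0,"hand":1},{"dx":0,"dy":0,"dz":-0.08,"yaw":0,"hand":1},{"dx":0,"dy":0,"dz":-0.13,"yaw":0,"hand":1},{"dx":0,"dy":0,"dz":-0.17,"yaw":0,"hand":1},{"dx":0,"dy":0,"dz":-0.19,"yaw":0,"hand":1},{"dx":0,"dy":0,"dz":-0.19,"yaw":0,"hand":1}]'
python3 - <<'E'
from h import *
go(.6205,.062,.18)
E
```

```text
t: 9.2
tcp_pos: [0.4715, -0.08, 0.0188]
eef_rot: [[0.0, 1.0, 0.001], [1.0, -0.0, -0.0], [-0.0, 0.001, -1.0]]
contact_force: [-0.8, 0.1, 4.1]
finger_gap: 0.426
grasp_force: 30.0
t: 10.07
tcp_pos: [0.4719, -0.0801, 0.1618]
eef_rot: [[0.0, 1.0, 0.002], [1.0, -0.0, -0.001], [-0.001, 0.002, -1.0]]
contact_force: [0.4, 0.3, -1.6]
finger_gap: 0.424
grasp_force: 30.0
scaled d [ 0.1894  0.1982 -0.024 ] yaw -0.0 tcp [ 0.4719 -0.0801  0.1618] gap 0.424 gf 30.0 F [ 0.4  0.3 -1.6] t 10.07
```

```bash
python3 -m pendant '[{"dx":0.02,"dy":0.021,"dz":0,"yaw":0,"hand":1},{"dx":0.06,"dy":0.063,"dz":0,"yaw":0,"hand":1},{"dx":0.1,"dy":0.105,"dz":0,"yaw":0,"hand":1},{"dx":0.14,"dy":0.147,"dz":0,"yaw":0,"hand":1},{"dx":0.17,"dy":0.178,"dz":0,"yaw":0,"hand":1},{"dx":0.185,"dy":0.193,"dz":0.01,"yaw":0,"hand":1},{"dx":0.189,"dy":0.198,"dz":0.04,"yaw":0,"hand":1},{"dx":0.189,"dy":0.198,"dz":0.08,"yaw":0,"hand":1},{"dx":0.189,"dy":0.198,"dz":0.12,"yaw":0,"hand":1},{"dx":0.189,"dy":0.198,"dz":0.14,"yaw":0,"hand":1},{"dx":0.189,"dy":0.198,"dz":0.15,"yaw":0,"hand":1},{"dx":0.189,"dy":0.198,"dz":0.15,"yaw":0,"hand":1}]'
python3 - <<'E'
from h import *
go(.6205,.062,.033)
E
```

```text
t: 11.58
tcp_pos: [0.6197, 0.0617, 0.0484]
eef_rot: [[0.0, 1.0, -0.0], [1.0, -0.0, -0.0], [-0.0, -0.0, -1.0]]
contact_force: [-0.1, 0.4, -0.6]
finger_gap: 0.418
grasp_force: 30.0
scaled d [0.0004 0.0011 0.0205] yaw -0.0001 tcp [0.6197 0.0617 0.0484] gap 0.418 gf 30.0 F [-0.1  0.4 -0.6] t 11.57
```

```bash
python3 -m pendant '[{"dx":0,"dy":0.001,"dz":0.008,"yaw":0,"hand":1},{"dx":0,"dy":0.001,"dz":0.014,"yaw":0,"hand":1},{"dx":0,"dy":0.001,"dz":0.017,"yaw":0,"hand":1},{"dx":0,"dy":0.001,"dz":0.019,"yaw":0,"hand":1},{"dx":0,"dy":0.001,"dz":0.02,"yaw":0,"hand":1},{"dx":0,"dy":0.001,"dz":0.02,"yaw":0,"hand":1}]'
python3 - <<'E'
from h import *
go(.4605,.0793,.16)
E
```

```text
t: 12.32
tcp_pos: [0.6205, 0.0619, 0.0339]
eef_rot: [[0.0, 1.0, 0.0], [1.0, -0.0, -0.0], [-0.0, 0.0, -1.0]]
contact_force: [-3.0, 0.8, 4.4]
finger_gap: 0.422
grasp_force: 30.0
scaled d [ 0.0233 -0.2134 -0.1682] yaw -0.0 tcp [0.6205 0.0619 0.0339] gap 0.422 gf 30.0 F [-3.   0.8  4.4] t 12.32
```

```bash
python3 -m pendant '[{"dx":0,"dy":0,"dz":0,"yaw":0,"hand":-0.4},{"dx":0,"dy":0,"dz":0,"yaw":0,"hand":-0.4},{"dx":0,"dy":0,"dz":0,"yaw":0,"hand":-0.4},{"dx":0,"dy":0,"dz":-0.03,"yaw":0,"hand":-0.4},{"dx":0,"dy":0,"dz":-0.08,"yaw":0,"hand":-0.4},{"dx":0,"dy":0,"dz":-0.13,"yaw":0,"hand":-0.8},{"dx":0.005,"dy":-0.03,"dz":-0.168,"yaw":0,"hand":-0.8},{"dx":0.01,"dy":-0.09,"dz":-0.168,"yaw":0,"hand":-0.8},{"dx":0.02,"dy":-0.15,"dz":-0.168,"yaw":0,"hand":-0.8},{"dx":0.023,"dy":-0.195,"dz":-0.168,"yaw":0,"hand":-0.8},{"dx":0.023,"dy":-0.213,"dz":-0.168,"yaw":0,"hand":-0.8},{"dx":0.023,"dy":-0.213,"dz":-0.168,"yaw":0,"hand":-0.8}]'
python3 - <<'E'
from h import *
go(.4605,.0793,.04)
b=get_image("side")
cv2.imwrite("pics/c.png",cv2.resize(b[140:400,140:480,::-1],(780,596)))
E
```

```text
t: 13.82
tcp_pos: [0.4604, 0.0792, 0.1596]
eef_rot: [[-0.0, 1.0, 0.001], [1.0, 0.0, 0.0], [0.0, 0.001, -1.0]]
contact_force: [-0.4, 0.3, -0.3]
finger_gap: 0.898
grasp_force: 0.0
scaled d [1.000e-04 0.000e+00 1.595e-01] yaw 0.0001 tcp [0.4604 0.0792 0.1596] gap 0.898 gf 0.0 F [-0.4  0.3 -0.3] t 13.82
```

View pics/c.png

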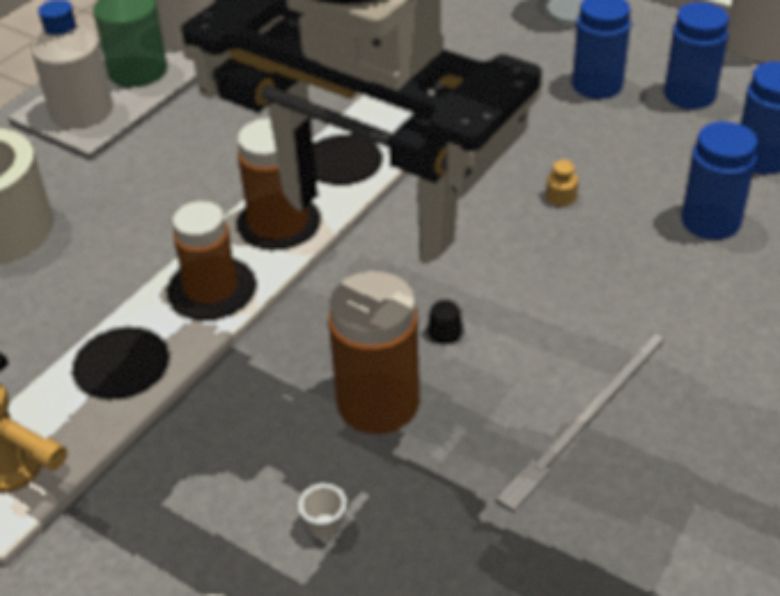

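Jar 2 stands centred at (207,255) in the crop and jar 4 is under the open fingers at (375,350). Now I'll pick up jar 4.

```bash
python3 -m pendant '[{"dx":0,"dy":0,"dz":0.04,"yaw":0,"hand":-0.8},{"dx":0,"dy":0,"dz":0.09,"yaw":0,"hand":-0.8},{"dx":0,"dy":0,"dz":0.13,"yaw":0,"hand":-0.8},{"dx":0,"dy":0,"dz":0.15,"yaw":0,"hand":-0.8},{"dx":0,"dy":0,"dz":0.159,"yaw":0,"hand":-0.8},{"dx":0,"dy":0,"dz":0.159,"yaw":0,"hand":-0.8},{"dx":0,"dy":0,"dz":0.159,"yaw":0,"hand":1},{"dx":0,"dy":0,"dz":0.159,"yaw":0,"hand":1},{"dx":0,"dy":0,"dz":0.159,"yaw":0,"hand":1},{"dx":0,"dy":0,"dz":0.159,"yaw":0,"hand":1}]'
python3 -m pendant '[{"dx":0,"dy":0,"dz":-0.01,"yaw":0,"hand":1},{"dx":0,"dy":0,"dz":-0.04,"yaw":0,"hand":1},{"dx":0,"dy":0,"dz":-0.08,"yaw":0,"hand":1},{"dx":0,"dy":0,"dz":-0.13,"yaw":0,"hand":1},{"dx":0,"dy":0,"dz":-0.17,"yaw":0,"hand":1},{"dx":0,"dy":0,"dz":-0.19,"yaw":0,"hand":1},{"dx":0,"dy":0,"dz":-0.19,"yaw":0,"hand":1}]'
python3 - <<'E'
from h import *
go(.627,-.1138,.18)
E
```

```text
t: 15.12
tcp_pos: [0.4609, 0.0791, 0.0406]
eef_rot: [[0.0, 1.0, 0.0], [1.0, -0.0, 0.0], [0.0, 0.0, -1.0]]
contact_force: [-1.7, 0.1, 4.9]
finger_gap: 0.613
grasp_force: 30.0
t: 16.0
tcp_pos: [0.4613, 0.0791, 0.1834]
eef_rot: [[0.0, 1.0, 0.002], [1.0, -0.0, 0.0], [0.0, 0.002, -1.0]]
contact_force: [-0.1, 0.5, -2.1]
finger_gap: 0.613
grasp_force: 30.0
scaled d [-0.2572  0.2209  0.0049] yaw -0.0 tcp [0.4613 0.0791 0.1834] gap 0.613 gf 30.0 F [-0.1  0.5 -2.1] t 16.0
```

```bash
python3 -m pendant '[{"dx":-0.02,"dy":0.017,"dz":0,"yaw":0,"hand":1},{"dx":-0.06,"dy":0.052,"dz":0,"yaw":0,"hand":1},{"dx":-0.11,"dy":0.094,"dz":0,"yaw":0,"hand":1},{"dx":-0.16,"dy":0.137,"dz":0,"yaw":0,"hand":1},{"dx":-0.21,"dy":0.18,"dz":0,"yaw":0,"hand":1},{"dx":-0.245,"dy":0.21,"dz":0,"yaw":0,"hand":1},{"dx":-0.257,"dy":0.221,"dz":0.01,"yaw":0,"hand":1},{"dx":-0.257,"dy":0.221,"dz":0.05,"yaw":0,"hand":1},{"dx":-0.257,"dy":0.221,"dz":0.1,"yaw":0,"hand":1},{"dx":-0.257,"dy":0.221,"dz":0.135,"yaw":0,"hand":1},{"dx":-0.257,"dy":0.221,"dz":0.15,"yaw":0,"hand":1},{"dx":-0.257,"dy":0.221,"dz":0.15,"yaw":0,"hand":1}]'
python3 - <<'E'
from h import *
go(.627,-.1138,.055)
E
```

```text
t: 17.5
tcp_pos: [0.6254, -0.1133, 0.0687]
eef_rot: [[-0.0, 1.0, -0.003], [1.0, 0.0, 0.001], [0.001, -0.003, -1.0]]
contact_force: [0.1, -0.7, -0.9]
finger_gap: 0.617
grasp_force: 30.0
scaled d [-0.0007  0.0021  0.0183] yaw 0.0001 tcp [ 0.6254 -0.1133  0.0687] gap 0.617 gf 30.0 F [ 0.1 -0.7 -0.9] t 17.5
```

```bash
python3 -m pendant '[{"dx":-0.001,"dy":0.001,"dz":0.008,"yaw":0,"hand":1},{"dx":-0.001,"dy":0.001,"dz":0.013,"yaw":0,"hand":1},{"dx":-0.001,"dy":0.001,"dz":0.016,"yaw":0,"hand":1},{"dx":-0.001,"dy":0.001,"dz":0.018,"yaw":0,"hand":1},{"dx":-0.001,"dy":0.001,"dz":0.019,"yaw":0,"hand":1},{"dx":-0.001,"dy":0.001,"dz":0.019,"yaw":0,"hand":1}]'
python3 - <<'E'
from h import *
go(.4268,.286,.17)
E
```

```text
t: 18.25
tcp_pos: [0.6272, -0.1144, 0.0559]
eef_rot: [[0.0, 1.0, 0.0], [1.0, -0.0, 0.0], [0.0, 0.0, -1.0]]
contact_force: [-0.1, -0.2, -1.9]
finger_gap: 0.615
grasp_force: 30.0
scaled d [ 0.5339 -0.2673 -0.1521] yaw -0.0 tcp [ 0.6272 -0.1144  0.0559] gap 0.615 gf 30.0 F [-0.1 -0.2 -1.9] t 18.25
```

```bash
python3 -m pendant '[{"dx":0,"dy":0,"dz":0.001,"yaw":0,"hand":1},{"dx":0,"dy":0,"dz":0.002,"yaw":0,"hand":1},{"dx":0,"dy":0,"dz":0.002,"yaw":0,"hand":1}]'
```

```text
t: 18.62
tcp_pos: [0.6274, -0.1145, 0.0557]
eef_rot: [[0.0, 1.0, 0.0], [1.0, -0.0, -0.0], [-0.0, 0.0, -1.0]]
contact_force: [-3.8, 1.1, 7.3]
finger_gap: 0.617
grasp_force: 30.0
```

Contact. I'll open, rise and go to jar 1.

```bash
python3 -m pendant '[{"dx":0,"dy":0,"dz":0,"yaw":0,"hand":-0.7},{"dx":0,"dy":0,"dz":0,"yaw":0,"hand":-0.7},{"dx":0,"dy":0,"dz":0,"yaw":0,"hand":-0.7},{"dx":0,"dy":0,"dz":-0.03,"yaw":0,"hand":-0.7},{"dx":0,"dy":0,"dz":-0.08,"yaw":0,"hand":-0.7},{"dx":0,"dy":0,"dz":-0.14,"yaw":0,"hand":-0.7},{"dx":0.03,"dy":-0.06,"dz":-0.16,"yaw":0,"hand":-0.4},{"dx":0.09,"dy":-0.11,"dz":-0.16,"yaw":0,"hand":-0.4},{"dx":0.16,"dy":-0.15,"dz":-0.16,"yaw":0,"hand":-0.4},{"dx":0.23,"dy":-0.18,"dz":-0.16,"yaw":0,"hand":-0.4},{"dx":0.3,"dy":-0.2,"dz":-0.16,"yaw":0,"hand":-0.4},{"dx":0.37,"dy":-0.22,"dz":-0.16,"yaw":0,"hand":-0.4}]'
python3 - <<'E'
from h import *
go(.4268,.286,.12)
E
```

```text
t: 20.12
tcp_pos: [0.4616, 0.1646, 0.1747]
eef_rot: [[0.0, 1.0, 0.001], [1.0, -0.0, 0.0], [0.0, 0.001, -1.0]]
contact_force: [0.9, 0.0, 0.4]
finger_gap: 0.701
grasp_force: 0.0
scaled d [ 0.1618 -0.0466  0.0729] yaw -0.0001 tcp [0.4616 0.1646 0.1747] gap 0.701 gf 0.0 F [0.9 0.  0.4] t 20.12
```

```bash
python3 -m pendant '[{"dx":0.07,"dy":-0.02,"dz":0,"yaw":0,"hand":-0.4},{"dx":0.13,"dy":-0.038,"dz":0.02,"yaw":0,"hand":-0.4},{"dx":0.162,"dy":-0.047,"dz":0.05,"yaw":0,"hand":-0.4},{"dx":0.162,"dy":-0.047,"dz":0.073,"yaw":0,"hand":-0.4},{"dx":0.162,"dy":-0.047,"dz":0.073,"yaw":0,"hand":-0.4}]'
python3 - <<'E'
from h import *
go(.4268,.286,.01)
b=get_image("side")
cv2.imwrite("pics/d.png",cv2.resize(b[120:480,100:500,::-1],(660,594)))
E
```

```text
t: 20.75
tcp_pos: [0.426, 0.2834, 0.1179]
eef_rot: [[-0.0, 1.0, -0.003], [1.0, 0.0, -0.002], [-0.002, -0.003, -1.0]]
contact_force: [-0.1, -0.2, -0.3]
finger_gap: 0.703
grasp_force: 0.0
scaled d [0.0038 0.0015 0.1438] yaw 0.0 tcp [0.426  0.2834 0.1179] gap 0.703 gf 0.0 F [-0.1 -0.2 -0.3] t 20.75
```

View pics/d.png

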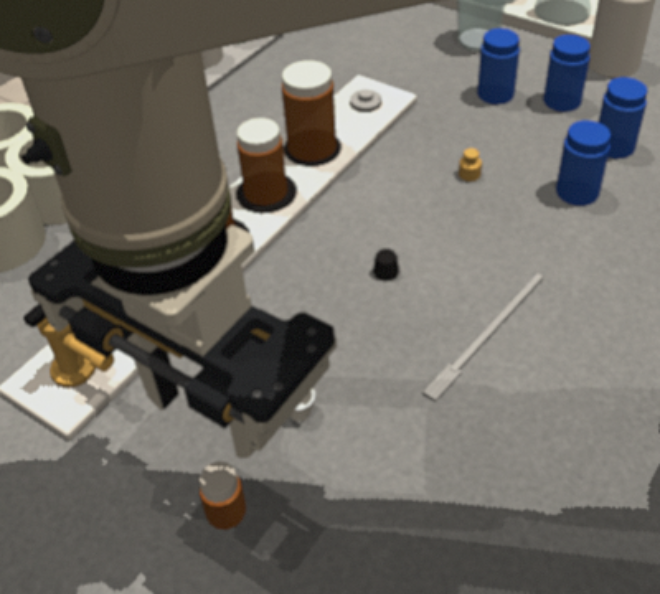

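Jar 4 stands upright on the far pad at (310,110) in the crop. Jar 1 is under the fingers at (222,495).

```bash
python3 -m pendant '[{"dx":0.002,"dy":0.001,"dz":0.03,"yaw":0,"hand":-0.4},{"dx":0.002,"dy":0.001,"dz":0.08,"yaw":0,"hand":-0.4},{"dx":0.002,"dy":0.001,"dz":0.115,"yaw":0,"hand":-0.4},{"dx":0.002,"dy":0.001,"dz":0.135,"yaw":0,"hand":-0.4},{"dx":0.002,"dy":0.001,"dz":0.143,"yaw":0,"hand":-0.4},{"dx":0.002,"dy":0.001,"dz":0.143,"yaw":0,"hand":-0.4},{"dx":0.002,"dy":0.001,"dz":0.143,"yaw":0,"hand":1},{"dx":0.002,"dy":0.001,"dz":0.143,"yaw":0,"hand":1},{"dx":0.002,"dy":0.001,"dz":0.143,"yaw":0,"hand":1},{"dx":0.002,"dy":0.001,"dz":0.143,"yaw":0,"hand":1},{"dx":0.002,"dy":0.001,"dz":0.143,"yaw":0,"hand":1}]'
python3 -m pendant '[{"dx":0,"dy":0,"dz":-0.01,"yaw":0,"hand":1},{"dx":0,"dy":0,"dz":-0.04,"yaw":0,"hand":1},{"dx":0,"dy":0,"dz":-0.08,"yaw":0,"hand":1},{"dx":0,"dy":0,"dz":-0.13,"yaw":0,"hand":1},{"dx":0,"dy":0,"dz":-0.17,"yaw":0,"hand":1},{"dx":0,"dy":0,"dz":-0.19,"yaw":0,"hand":1},{"dx":0,"dy":0,"dz":-0.2,"yaw":0,"hand":1},{"dx":0,"dy":0,"dz":-0.2,"yaw":0,"hand":1}]'
python3 - <<'E'
from h import *
go(.626,.1528,.16)
E
```

```text
t: 22.18
tcp_pos: [0.4278, 0.2862, 0.0126]
eef_rot: [[-0.0, 1.0, 0.0], [1.0, 0.0, 0.0], [0.0, 0.0, -1.0]]
contact_force: [-1.9, 0.4, 3.8]
finger_gap: 0.338
grasp_force: 30.0
t: 23.18
tcp_pos: [0.4276, 0.286, 0.1619]
eef_rot: [[0.0, 1.0, -0.0], [1.0, -0.0, -0.0], [-0.0, -0.0, -1.0]]
contact_force: [-0.1, -1.2, -1.4]
finger_gap: 0.337
grasp_force: 30.0
scaled d [-0.1776  0.2646  0.0025] yaw -0.0 tcp [0.4276 0.286  0.1619] gap 0.337 gf 30.0 F [-0.1 -1.2 -1.4] t 23.18
```

```bash
python3 -m pendant '[{"dx":-0.02,"dy":0.02,"dz":0,"yaw":0,"hand":1},{"dx":-0.06,"dy":0.05,"dz":0,"yaw":0,"hand":1},{"dx":-0.1,"dy":0.1,"dz":0,"yaw":0,"hand":1},{"dx":-0.14,"dy":0.15,"dz":0,"yaw":0,"hand":1},{"dx":-0.165,"dy":0.2,"dz":0,"yaw":0,"hand":1},{"dx":-0.176,"dy":0.245,"dz":0,"yaw":0,"hand":1},{"dx":-0.178,"dy":0.264,"dz":0.02,"yaw":0,"hand":1},{"dx":-0.178,"dy":0.264,"dz":0.06,"yaw":0,"hand":1},{"dx":-0.178,"dy":0.264,"dz":0.11,"yaw":0,"hand":1},{"dx":-0.178,"dy":0.264,"dz":0.145,"yaw":0,"hand":1},{"dx":-0.178,"dy":0.264,"dz":0.16,"yaw":0,"hand":1},{"dx":-0.178,"dy":0.264,"dz":0.16,"yaw":0,"hand":1}]'
python3 - <<'E'
from h import *
go(.626,.1528,.027)
E
```

```text
t: 24.68
tcp_pos: [0.6246, 0.1524, 0.0408]
eef_rot: [[0.0, 1.0, -0.003], [1.0, -0.0, -0.0], [-0.0, -0.003, -1.0]]
contact_force: [-0.2, -0.5, -0.8]
finger_gap: 0.338
grasp_force: 30.0
scaled d [0.0006 0.0019 0.0185] yaw -0.0 tcp [0.6246 0.1524 0.0408] gap 0.338 gf 30.0 F [-0.2 -0.5 -0.8] t 24.68
```

```bash
python3 -m pendant '[{"dx":0,"dy":0.001,"dz":0.008,"yaw":0,"hand":1},{"dx":0,"dy":0.001,"dz":0.013,"yaw":0,"hand":1},{"dx":0,"dy":0.001,"dz":0.016,"yaw":0,"hand":1},{"dx":0,"dy":0.001,"dz":0.018,"yaw":0,"hand":1},{"dx":0,"dy":0.001,"dz":0.0185,"yaw":0,"hand":1},{"dx":0,"dy":0.001,"dz":0.0185,"yaw":0,"hand":1}]'
```

```text
t: 25.42
tcp_pos: [0.6266, 0.1526, 0.0286]
eef_rot: [[0.0, 1.0, 0.0], [1.0, -0.0, 0.0], [0.0, 0.0, -1.0]]
contact_force: [-0.8, -1.0, -1.0]
finger_gap: 0.336
grasp_force: 30.0
```

Not yet in contact, so I'll go a little lower.

```bash
python3 -m pendant '[{"dx":0,"dy":0,"dz":0.001,"yaw":0,"hand":1},{"dx":0,"dy":0,"dz":0.002,"yaw":0,"hand":1},{"dx":0,"dy":0,"dz":0.002,"yaw":0,"hand":1}]'
```

```text
t: 25.8
tcp_pos: [0.6267, 0.1526, 0.0277]
eef_rot: [[0.0, 1.0, 0.0], [1.0, -0.0, 0.0], [0.0, 0.0, -1.0]]
contact_force: [-3.1, -1.0, 4.6]
finger_gap: 0.334
grasp_force: 30.0
```

```bash
python3 -m pendant '[{"dx":0,"dy":0,"dz":0,"yaw":0,"hand":-0.3},{"dx":0,"dy":0,"dz":0,"yaw":0,"hand":-0.3},{"dx":0,"dy":0,"dz":0,"yaw":0,"hand":-0.3},{"dx":0,"dy":0,"dz":-0.03,"yaw":0,"hand":-0.3},{"dx":0,"dy":0,"dz":-0.08,"yaw":0,"hand":-0.3},{"dx":0,"dy":0,"dz":-0.14,"yaw":0,"hand":-0.3},{"dx":0,"dy":-0.06,"dz":-0.18,"yaw":0,"hand":-0.3},{"dx":0,"dy":-0.13,"dz":-0.2,"yaw":0,"hand":-0.3},{"dx":0,"dy":-0.2,"dz":-0.2,"yaw":0,"hand":-0.3},{"dx":0,"dy":-0.27,"dz":-0.2,"yaw":0,"hand":-0.3},{"dx":0,"dy":-0.34,"dz":-0.2,"yaw":0,"hand":-0.3},{"dx":0,"dy":-0.34,"dz":-0.2,"yaw":0,"hand":-0.3}]'
python3 - <<'E'
from h import *
t=get_image("top")
cv2.imwrite("pics/e.png",cv2.resize(t[100:340,120:440,::-1],(800,600)))
cv2.imwrite("pics/f.png",get_image("side")[:,:,::-1])
E
```

```text
t: 27.3
tcp_pos: [0.3692, 0.1528, 0.1782]
eef_rot: [[-0.001, 1.0, 0.002], [1.0, 0.001, 0.001], [0.001, 0.002, -1.0]]
contact_force: [-0.5, -0.0, 1.5]
finger_gap: 0.646
grasp_force: 0.0
```

View pics/e.png

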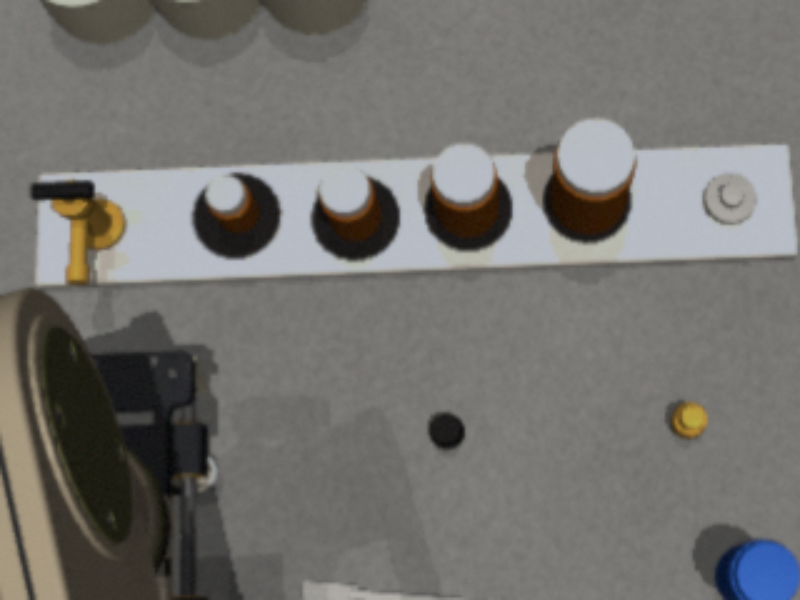

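View pics/f.png

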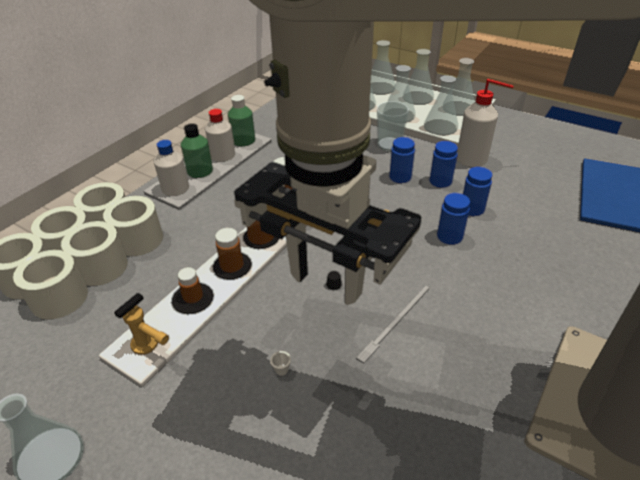

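All four jars stand upright in order, the smallest at (237,205) next to the tap and the largest at (592,170). One numeric check of the centring, then I'll hand in.

Run:
```python
from h import *
t=get_image("top");h=cv2.cvtColor(t,cv2.COLOR_RGB2GRAY)
P=[(.626,.1528),(.6205,.062),(.6243,-.0235),(.627,-.1138)];C=[(210,176),(258,176),(306,169),(358,163)]
m=(white(t)).astype(np.uint8)
for i in range(4):
    x,y=C[i];r=[9,11,13,16][i]
    e=cv2.HoughCircles(cv2.resize(h[y-24:y+24,x-24:x+24],None,fx=4,fy=4,interpolation=cv2.INTER_CUBIC),cv2.HOUGH_GRADIENT,1,500,param1=80,param2=10,minRadius=int(r*4*.8),maxRadius=int(r*4*1.25))
    c=e[0,0];q=plane("top",(x-24+c[0]/4-.4,y-24+c[1]/4-.4),H[i]+.015);print(i+1,c[2]/4,((q[:2]-P[i])*1000).round(1))
```

```text
1 8.725 [-3.2 -4.1]
2 9.725 [1.4 0.4]
3 11.925 [-0.2  1. ]
4 16.5 [-2.5 -0.6]
```

Run:
```python
from h import *
t=get_image("top")
g=t.min(2);m=(g>110).astype(np.uint8)
m[:, :202]=0
n,l,st,ce=cv2.connectedComponentsWithStats(m[166:196,202:222].copy())
print(st[1:],ce[1:]+[202,166])
for i in range(1,n):
    q=plane("top",ce[i]+[202,166],.067);print(((q[:2]-[.626,.1528])*1000).round(1))
```

```text
[[  0   0  20  19 269]] [[209.72490706 173.80297398]]
[ 6.7 -2.7]
```

Run:
```python
from h import *
q=plane("top",(210.0,177.3),.067);print(((q[:2]-[.626,.1528])*1000).round(1))
t=get_image("top");cv2.imwrite("pics/g.png",cv2.resize(t[160:210,190:240,::-1],(600,600),interpolation=cv2.INTER_CUBIC))
```

```text
[ 0.  -3.2]
```

View pics/g.png

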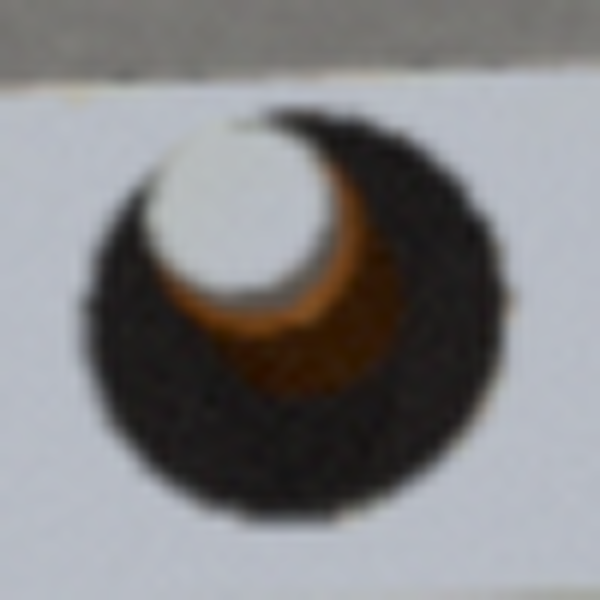

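Jar 1's base centre is at about (311,301) and the pad's at (295,314), an offset of about 3 mm, so it counts as centred.

```bash
python3 -c "
from plant import ctrl
print(ctrl.close_job())"
```

```text
the job is handed in; nothing more can be done
None
```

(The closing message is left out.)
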